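# Stow a tin past the spring pins of a tin rack

## Task

Stow the flat tin in the closed end of the wooden tin rack: with the fingertips press down the sprung steel plate in the channel behind the tin and, keeping the plate held down so that its two pins stay sunk, push the tin along the channel past the pins and right into the bay. Then take the hand away so that the plate springs up fully and the pins stand behind the tin. Only press and push: do not lift or tip the tin, and leave the other things on the worktop alone.

Things in the scene. Friction and masses are not known exactly. Their poses are not given: they have to be found in the camera images.
- rack: Fixed light wooden tin rack, 330 x 107 x 44 mm, a channel open above. Origin: centre of its underside, on the worktop. x runs along the channel from its open end (-165 mm) to the closed end wall (inner face +157), y across, z up. Side walls 44 mm high, 91 mm apart inside. The tin stands on two rails, tops 21 mm above the worktop; between them a slot 46 mm wide, x = -165 to +78, holds the plate.
- plate (a joint): How far the steel plate is pressed (m): 0 up, 0.012 fully down. Stays level; springs push it up with about 3 N when up, 7 N when down, and it rises when let go. 43 mm wide, in the slot from rack x = -161 to +75 mm; its top is 20 mm above the worktop when up, 8 mm when down. It may be pressed anywhere along its length. Its two pins sink and rise with it.
- plate_top (a point): Point on the plate's top surface midway between the two pins (rack x = +60 mm, y = 0); sinks with the plate. Axes as the rack's. The pins are upright round steel, 8 mm across, at rack y = -31 and +31 mm, coming up through the rails, so the fingers fit between them.
- gate (a point): Fixed point of the rack midway between the two pins, level with the rails' tops (21 mm above the worktop). Axes as the rack's. With the plate up the pins stand 7 mm above the rails and block the tin; with it 8 mm or more down they are sunk and the tin slides over them.
- bay (a point): Fixed point on the bay's floor (level with the rails) where the tin's centre belongs: rack x = +104.5 mm, y = 0. The tin has about 9 mm of play either way between the pins behind it and the end wall; nearer the pins than that it stands over them and keeps them from rising.
- tin: Flat round food tin, 87 mm across, 40 mm high, about 0.23 kg, standing loose in the channel on the open-end side of the pins. Origin: centre of its underside. With the pins up it can get no nearer the bay than rack x = about +24 mm.
- beans: Taller round food tin, 76 mm across, 58 mm high, standing on the worktop left of the rack; bystander. Origin: centre of its underside.
- cup: Small two-tone cup, 92 mm with handle, 50 mm high, on the worktop right of the rack; bystander. Origin: centre of its underside.
- shaker: Salt shaker, 44 mm across, 90 mm high, on the worktop right of the rack; bystander. Origin: centre of its underside.
Not all that is in view belongs to the job. What is shaped like the tin but blue or red is not meant.

How it is judged (in metres and radians):
On the way, in this order (a step that is already met when the one before it is completed fails the run):
1. the fingers hold the steel plate down while the tin is still on the open-end side of the pins (value of joint plate above 0.007 m and contact force between the fingers and plate above 0.5 N and x of tin in the frame of gate below -0.03 m), for 0.1 s.
2. the tin slides over the pins while the fingers hold the plate down (value of joint plate above 0.0065 m and contact force between the fingers and plate above 0.5 N and x of tin in the frame of gate above -0.015 m), for 0.1 s.
At the end, for the whole second after the job is handed in: The tin stands flat and at rest in the bay (centre within 13 mm of the bay point along the channel, 8 mm across), the plate is up (within 2 mm) and so the pins stand behind the tin (x of tin in the frame of bay between -0.013 and 0.013 m and y of tin in the frame of bay between -0.008 and 0.008 m and z of tin in the frame of bay below 0.004 m and angle between tin's own z axis and vertical below 0.06 rad and value of joint plate below 0.002 m and linear speed of tin below 0.02 m/s); the robot touches nothing.
It fails at once if the tin is lifted (z of tin in the frame of gate above 0.01 m).
It fails at once if the tin is tipped (angle between tin's own z axis and vertical above 0.25 rad).
It fails at once if a bystander is disturbed (distance of any of beans, cup, shaker from where it was at the start of the episode above 0.03 m).
It also fails if it takes over 40 s, if anything falls off the work surface, if the arm or the gripper's body presses on something with over 40 N, if the wrist force passes 120 N, or if a joint passes its speed limit or range.

## Robot

A 7-joint arm with a two-finger parallel gripper is mounted at the origin on a cart in front of the work surface, level with it; the furniture and walls round the work are solid. World frame = base frame: x ahead of the robot, y to its left, z up, the work surface at z = 0. Lengths are in m, angles in degrees, forces in N, time in s.
With the tool pointing down it reaches from about 0.425 to 0.875 m from the base axis. Payload 4.7 kg.
Tool frame: the origin (TCP) lies on the mounting face of the last link; the fingertips stand 182 mm ahead of it and the grasp point (between the pads) lies 164 mm ahead of it; z points along the fingers, x is the direction in which the jaws open and shut, and the axes are right-handed (so a half turn about z gives the same grasp; the last joint's range is limited). The gripper opens to 87 mm and grips with 3 to 60 N. Pads are 19 mm wide; open, the fingers measure 117 mm over their backs; the gripper's body (75 mm by 190 mm) begins 51 mm behind the grasp point.
Start: joints at [-70.067, 18.392, -4.016, 83.108, 1.295, 78.541, -3.26], TCP at [0.213, 0.614, 0.405] pointing down, gripper open.
Joint ranges: [-163.93, 163.93], [-17.29, 119.83], [-79.2, 71.16], [3.27, 140.29], [-89.18, 269.18], [5.43, 117.66], [-154.24, 154.24]. Speed limits (degrees/s): [147.25, 147.25, 180, 180, 180, 180, 180].

## Interface

Orientations are given as [roll, pitch, yaw] about the fixed x, y, z axes, in that order (R = Rz(yaw) Ry(pitch) Rx(roll)).
In Python, from cell import status, cams, env, outline_of, landmark_of gives the robot as it stands. The module is installed in compiled form; this text tells all that it offers.
- The arm moves only by the tool jog_arm, never from a script. Its argument "rows" is a list of rows, each a list of 7 numbers: the closure, from 0 (fully open) to 1 (shut), then the shift along the tool's x, y, z in m, then the turn, a rotation vector about the tool's x, y, z in degrees. A call has 1 to 12 rows; each row shifts and turns the commanded pose from where the row before left it, along the tool's axes as they then stand; what a row does not reach is not made up. A row lasts 1/12 s, in which the tool goes at most 41.7 mm and 7.16 degrees, less where a joint would pass 70% of its speed; a pose out of reach is approached as far as the arm can. A call with a gripper value outside its range is refused whole. The fingers move at their own pace and stop on an object; "grip_force" is the grip in N (left out, the last holds). Time passes only in rows, so rows that do not move let the fingers close. It gives the time, the measured TCP pose, the force and the opening at its end, in the units of the state.
- status.get_obs(): the state, without advancing time (a new reading comes with each control period).
- cams.read_camera(name): name is "scene" or "top"; returns (picture, depth): 420x560x3 uint8, red, green, blue; 420x560 float32, m along the optical axis (not along the pixel's ray), 0 where there is no reading.
- cams.camera_params(name): a dict with "vfov" (degrees; the focal length in pixels is half the picture's height over the tangent of half this angle, whatever the lens; pixels are square), "cx", "cy" (the principal point, pixels), "eye" and "attitude" of the camera in the world. Camera axes: x right, y up, looking along -z (the intrinsics and any distortion apply to the point x, -y, -z); pixel columns grow to the right and rows downward; lengths in m; the calibration is good to about 2 mm. A picture is of the moment at which its call begins. camera_params takes no time and is no camera call.
- env.sign_off(): hands the job in, once; it reports no verdict.
Trained networks look in the newest picture that a camera, given by its name, has taken for a name from the list of things; names that differ only in an ending like _2 or _b are one class to them, and where a whole thing is asked for, a point or a joint stands for the part that bears it (a point fixed in the world has none). Each returns a list of dicts, best first, with "conf" (0 to 1); they miss things now and then, are a little off and sometimes report something else, mostly with a low value. They report only what shows in the picture. A call takes as long as a camera call. They do not tell look-alikes from the thing itself.
- outline_of(camera, name): "pixels" (420x560 bool, what is visible of it) and "box" ([left, top, right, bottom] in pixels, round what is visible of it).
- landmark_of(camera, name): "position" ([row, column] in pixels: a listed point, or the origin of a listed thing).
The state is a dict: "time_s": time; "qpos": joint angles; "joint_velocities": joint speeds; "effort": joint torques, N m; "tool_pos": TCP position; "tool_rot": TCP orientation; "force": force on the tool from outside, world axes, zero at the start; "wrist_torque": the same for the moment, N m; "grip_width": finger opening in m.
Only numpy, scipy, OpenCV 4.12 (cv2) and the standard library are available. Lean on these libraries where they do the work, as an engineer would, in place of code of your own. Each camera call takes 0.05 s, during which the arm holds its last target. There are 200 camera calls.

## Working session

There is one attempt and no reset: what is moved stays moved. The work goes in short steps, Python scripts to look and compute and a tool call to move; the robot and the scene stay as the last step left them, time stands still between calls to the robot, and variables do not carry over. Pictures are saved under pics/ and viewed, about 8 in all and at most 12, crops included, and the job is handed in when it is done.

Besides the shell and the picture viewer there is one more tool, called after "Call:" as name([rows], argument=value, ...), one row to a line, values as JSON. jog_arm: Moves the arm, as the interface text tells. Its arguments: {"type":"object","properties":{"rows":{"type":"array"},"grip_force":{"type":"number"}},"required":["rows"]}

```bash
mkdir -p pics; cat > h.py <<'E'
import numpy as np, cv2
from cell import status, cams, env, outline_of, landmark_of
from scipy.spatial.transform import Rotation as R
def cam(n):
    p=cams.camera_params(n); return p
def shot(n,f=None):
    im,d=cams.read_camera(n)
    if f: cv2.imwrite(f,im[:,:,::-1])
    return im,d
E
python3 - <<'E'
from h import *
for n in("scene","top"):
    print(cam(n)); shot(n,f"pics/{n}1.png")
    for t in("rack","plate","tin","beans","cup","shaker"):
        print(n,t,[(round(o['conf'],2),o['box']) for o in outline_of(n,t)][:4])
    for t in("plate_top","gate","bay","tin","rack"):
        print(n,t,[(round(o['conf'],2),np.round(o['position'],1)) for o in landmark_of(n,t)][:4])
print(status.get_obs())
E
```

```text
{'vfov': 54.63717783562309, 'cx': 283.4332977498527, 'cy': 201.46183770463128, 'eye': array([-0.6941854 , -0.62390569,  0.57776266]), 'attitude': array([ 68.56437651,   1.11201233, -58.84779945])}
scene rack [(0.64, [247.6, 192.8, 340.5, 226.1])]
scene plate [(0.62, [417.7, 221.1, 439.2, 244.3]), (0.53, [311.7, 205.7, 311.9, 208.9])]
scene tin [(0.89, [354.7, 231.9, 385.5, 254.9]), (0.8, [361.3, 218.6, 386.5, 235.4]), (0.78, [275.0, 193.7, 301.0, 209.0]), (0.67, [373.5, 252.7, 405.0, 278.4])]
scene beans [(0.37, [413.7, 220.5, 440.3, 247.1])]
scene cup []
scene shaker [(0.57, [407.0, 227.6, 421.4, 258.8])]
scene plate_top [(0.71, array([256. , 414.7])), (0.64, array([211. , 308.7])), (0.34, array([217.9, 290.9]))]
scene gate [(0.88, array([212.2, 306.6]))]
scene bay [(0.56, array([213. , 319.9]))]
scene tin [(0.88, array([233.3, 375.2])), (0.88, array([248.4, 369.4])), (0.73, array([208.5, 288.7])), (0.56, array([271.9, 386.3]))]
scene rack []
{'vfov': 53.70778477181376, 'cx': 280.8307785205572, 'cy': 200.51877563594272, 'eye': array([0.2966969 , 0.04290533, 1.28339809]), 'attitude':
[... 747 characters left out ...]
78.7]))]
{'time_s': 1.2, 'qpos': array([-70.0675425 ,  18.39201367,  -4.01705701,  83.10674048,
         1.29449078,  78.54059282,  -3.26045086]), 'joint_velocities': array([ 0.05416306,  0.06217519, -0.05018855,  0.06029905, -0.10723171,
        0.04697878, -0.01235254]), 'effort': array([ 3.64252253e-05, -4.91119552e+01, -4.03270181e-01, -3.12770605e+01,
       -6.37268694e-02,  3.41338653e-02,  5.81651284e-05]), 'tool_pos': array([0.21296757, 0.61413231, 0.40479275]), 'tool_rot': array([ 1.79998131e+02, -5.75985676e-03,  7.08766769e+01]), 'force': array([ 0.01759373, -0.13035283, -0.19330708]), 'wrist_torque': array([0.00885382, 0.0234641 , 0.01751513]), 'grip_width': 0.08698627080106011}
```

```bash
python3 - <<'E'
import cv2
im=cv2.imread('pics/top1.png'); cv2.imwrite('pics/top1c.png',cv2.resize(im[110:290,80:480],None,fx=2,fy=2,interpolation=cv2.INTER_CUBIC))
E
```

```text
(no output)
```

View pics/top1c.png

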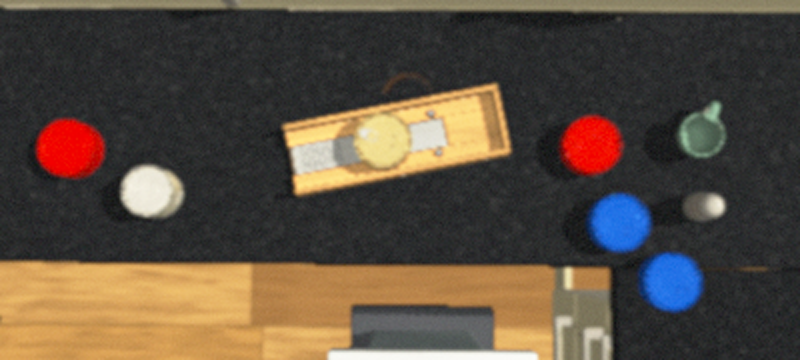

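The top view shows the yellow tin at about (274,180). The rack's open end is on the left (col ~223) and the closed end on the right (col ~333). The pins are at about col 296, and the bystanders are well clear. Next I'll measure the rack and tin in world coordinates.

```bash
cat >> h.py <<'E'
def ray(n,rc):
    p=cam(n); f=210/np.tan(np.radians(p['vfov']/2)); rc=np.atleast_2d(rc).astype(float)
    v=np.c_[(rc[:,1]-p['cx'])/f,-(rc[:,0]-p['cy'])/f,-np.ones(len(rc))]
    return p['eye'],R.from_euler('xyz',p['attitude'],degrees=True).apply(v)
def at_z(n,rc,z):
    e,v=ray(n,rc); return e+v*((z-e[2])/v[:,2])[:,None]
def by_depth(n,mask,d):
    rc=np.argwhere(mask&(d>0)); e,v=ray(n,rc); return e+v*d[rc[:,0],rc[:,1]][:,None]
E
python3 - <<'E'
from h import *
im,d=shot("top")
o=outline_of("top","rack")[0]; print(o['conf'],o['box'])
m=o['pixels']; P=by_depth("top",m,d)
print("z hist",np.histogram(P[:,2],np.arange(-.02,.09,.01)))
Q=at_z("top",np.argwhere(m),0.044)
c=cv2.minAreaRect((Q[:,:2]*1000).astype(np.float32)); print(c); print(cv2.boxPoints(c))
for t in outline_of("top","tin"):
    pp=t['pixels']
    if pp.sum()<50: continue
    T=by_depth("top",pp,d); col=im[pp].mean(0); 
    g=at_z("top",np.argwhere(pp),np.median(T[:,2]))
    (cc,r)=cv2.minEnclosingCircle((g[:,:2]*1000).astype(np.float32))
    print(round(t['conf'],2),col.round(),np.median(T[:,2]).round(3),g.mean(0).round(4),np.round(cc,1),round(r,1))
for t,z in(("gate",.021),("bay",.021),("rack",0)):
    for l in landmark_of("top",t)[:1]: print(t,at_z("top",l['position'],z).round(4))
for n in ("scene",):
  shot(n)
  for t,z in(("gate",.021),("bay",.021)):
    for l in landmark_of(n,t)[:1]: print(n,t,at_z(n,l['position'],z).round(4))
E
```

```text
0.78 [221.5, 152.1, 332.0, 205.6]
z hist (array([   0,    5,   60, 1113, 1256,  162,  528,    1,    0,    0]), array([-0.02, -0.01,  0.  ,  0.01,  0.02,  0.03,  0.04,  0.05,  0.06,
        0.07,  0.08]))
((468.7513732910156, 56.444236755371094), (110.772216796875, 326.60546875), 11.484790802001953)
[[ 381.95935  205.44946]
 [ 446.98907 -114.61659]
 [ 555.5434   -92.56099]
 [ 490.51367  227.50507]]
0.86 [227. 205. 137.] 0.057 [0.4654 0.0773 0.0569] [466.   77.9] 46.2
0.71 [225.   7.   3.] 0.035 [0.4525 0.5534 0.0352] [453.8 552.4] 50.0
0.7 [223.  15.   5.] 0.036 [ 0.4636 -0.2366  0.0365] [ 463.5 -236.5] 46.5
0.69 [ 31. 101. 206.] 0.036 [ 0.347  -0.275   0.0364] [ 347.4 -274.9] 46.3
0.65 [ 31.  99. 201.] 0.036 [ 0.26   -0.3526  0.0364] [ 260.4 -352. ] 49.0
bay [[ 0.4965 -0.0514  0.021 ]]
rack [[0.4793 0.0624 0.    ]]
scene gate [[0.4731 0.0069 0.021 ]]
scene bay [[ 0.4949 -0.0502  0.021 ]]
```

Call:
jog_arm([
  [1,-0.024,0.025,0.008,0,0,0],
  [1,-0.024,0.025,0.008,0,0,0],
  [1,-0.024,0.025,0.008,0,0,0],
  [1,-0.024,0.025,0.008,0,0,0],
  [1,-0.024,0.025,0.008,0,0,0],
  [1,-0.024,0.025,0.008,0,0,0],
  [1,-0.024,0.025,0.008,0,0,0],
  [1,-0.024,0.025,0.008,0,0,0],
  [1,-0.024,0.025,0.008,0,0,0],
  [1,-0.024,0.025,0.008,0,0,0],
  [1,-0.024,0.025,0.008,0,0,0],
  [1,-0.024,0.025,0.008,0,0,0],
], grip_force=20)

```text
time_s: 2.65
tool_pos: [0.4025, 0.2421, 0.3088]
tool_rot: [180.0, -0.1, 70.9]
force: [0.4, 0.3, -0.9]
grip_width: 0.0151
```

Call:
jog_arm([
  [1,0,0,0,0,0,6.6],
  [1,0,0,0,0,0,6.6],
  [1,0,0,0,0,0,6.6],
  [1,0,0,0,0,0,6.6],
  [1,0,0,0,0,0,6.6],
  [1,0,0,0,0,0,6.6],
  [1,0,0,0,0,0,6.6],
  [1,0,0,0,0,0,6.6],
  [1,0,0,0,0,0,6.6],
  [1,0,0,0,0,0,0],
  [1,0,0,0,0,0,0],
])

```text
time_s: 3.57
tool_pos: [0.4021, 0.2437, 0.3089]
tool_rot: [-180.0, -0.0, 11.7]
force: [-0.1, -0.3, 0.5]
grip_width: 0.0005
```

Call:
jog_arm([
  [1,0.007,0.024,0.014,0,0,0],
  [1,0.007,0.024,0.014,0,0,0],
  [1,0.007,0.024,0.014,0,0,0],
  [1,0.007,0.024,0.014,0,0,0],
  [1,0,0,0,0,0,0],
  [1,0,0,0,0,0,0],
])

```text
time_s: 4.07
tool_pos: [0.4487, 0.1539, 0.2521]
tool_rot: [180.0, 0.1, 11.4]
force: [0.3, 0.6, 0.0]
grip_width: 0.0003
```

```bash
python3 - <<'E'
from h import *
s=status.get_obs(); p=s['tool_pos']; print(p,s['tool_rot'])
tip=p-[0,0,.182]
a,_=shot("top"); b,_=shot("scene")
def proj(n,X):
    q=cam(n); f=210/np.tan(np.radians(q['vfov']/2)); v=R.from_euler('xyz',q['attitude'],degrees=True).inv().apply(np.atleast_2d(X)-q['eye'])
    return np.c_[q['cx']-f*v[:,0]/v[:,2], q['cy']+f*v[:,1]/v[:,2]]
u=np.array([.199,-.98,0]);v=np.array([.98,.199,0]);c=np.array([.469,.056,0])
def draw(im,n,x0,y0,w,h,k):
    im=cv2.resize(im[y0:y0+h,x0:x0+w,::-1],None,fx=k,fy=k,interpolation=cv2.INTER_CUBIC)
    pts=[c+u*x+v*y+[0,0,.044] for x,y in((-.165,-.0535),(-.165,.0535),(.165,.0535),(.165,-.0535))]
    cv2.polylines(im,[((proj(n,pts)-[x0,y0]+.5)*k).astype(int)],True,(0,255,0),1)
    for X,cl in((tip,(255,0,255)),(c+u*.06+v*.031+[0,0,.028],(255,0,0)),(c+u*.06-v*.031+[0,0,.028],(255,0,0)),(tip*[1,1,0]+[0,0,.02],(255,255,0))):
        cv2.circle(im,tuple(((proj(n,X)[0]-[x0,y0]+.5)*k).astype(int)),3,cl,1)
    return im
A=draw(a,"top",210,140,140,75,5); B=draw(b,"scene",230,160,140,80,5)
cv2.imwrite("pics/c2.png",np.vstack([A,B[:225]]) if 0 else np.vstack([A[:, :700],B])[:775])
cv2.imwrite("pics/c2.png",cv2.resize(np.vstack([A,B]),(542,600)))
E
```

```text
[0.4487478  0.15390153 0.25210534] [1.79967712e+02 8.96514849e-02 1.14236474e+01]
```

View pics/c2.png

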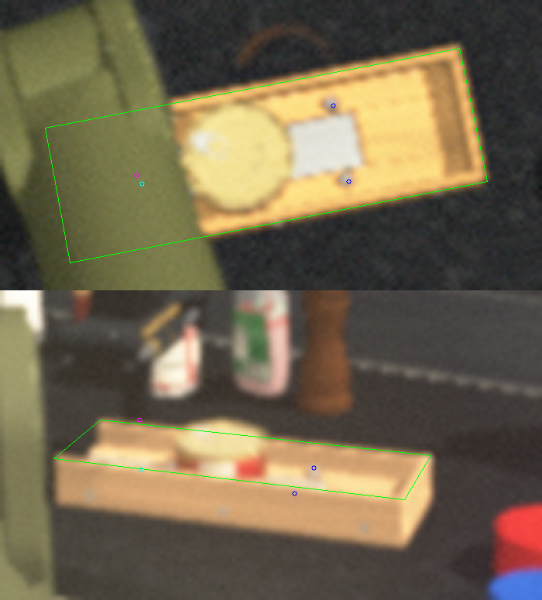

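The rack overlay fits well in both views, and the pin marks lie on the pins. But the fingertips don't show in the scene view near (140,420), where I expected them. I'll look at the whole picture.

```bash
python3 - <<'E'
from h import *
a,d=shot("top"); b,e=shot("scene")
cv2.imwrite("pics/c3.png",np.vstack([a,b])[:,:,::-1][:840:1] if 0 else cv2.resize(np.hstack([a,b])[:,:,::-1],(800,300)))
E
```

```text
(no output)
```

View pics/c3.png

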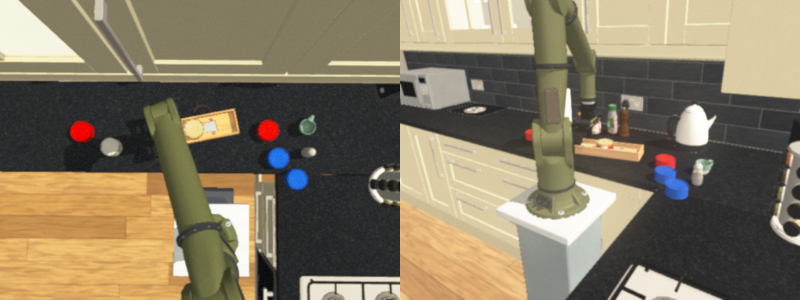

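```bash
python3 - <<'E'
from h import *
b,e=shot("scene"); 
cv2.imwrite("pics/c4.png",cv2.resize(b[80:230,225:345,::-1],None,fx=4,fy=4,interpolation=cv2.INTER_CUBIC))
np.set_printoptions(linewidth=200,precision=2,suppress=True); print(e[150:215:5,250:300:4])
E
```

```text
[[1.37 1.37 1.37 1.37 1.37 1.37 1.4  1.92 1.91 1.89 1.89 1.69 1.69]
 [2.01 1.37 1.38 1.37 1.38 1.41 1.93 1.92 1.91 1.9  1.89 1.7  1.7 ]
 [1.83 1.38 1.38 1.37 1.38 1.42 1.46 1.48 1.5  1.91 1.9  1.7  1.7 ]
 [1.85 1.39 1.39 1.38 1.38 1.42 1.46 1.5  1.51 1.93 1.73 1.71 1.7 ]
 [1.35 1.35 1.35 1.36 1.36 1.41 1.43 1.73 1.95 1.93 1.74 1.71 1.71]
 [1.36 1.36 1.35 1.34 1.38 1.4  1.73 1.74 1.9  1.9  1.76 1.72 1.72]
 [1.38 1.36 1.36 1.36 1.44 1.74 1.74 1.75 1.83 1.83 1.83 1.74 1.73]
 [1.78 1.77 1.77 1.45 1.45 1.75 1.74 1.76 1.77 1.77 1.77 1.76 1.75]
 [1.71 1.72 1.71 1.46 1.45 1.71 1.71 1.71 1.71 1.71 1.7  1.71 1.7 ]
 [1.67 1.66 1.54 1.53 1.52 1.53 1.66 1.66 1.49 1.49 1.48 1.48 1.65]
 [1.61 1.6  1.55 1.54 1.54 1.53 1.53 1.44 1.44 1.43 1.44 1.43 0.  ]
 [1.45 1.43 1.44 1.44 1.49 1.5  1.5  1.43 1.41 1.42 1.42 1.42 1.44]
 [1.46 1.45 1.45 1.44 1.44 1.43 1.42 1.42 1.41 1.4  1.41 1.4  1.39]]
```

View pics/c4.png

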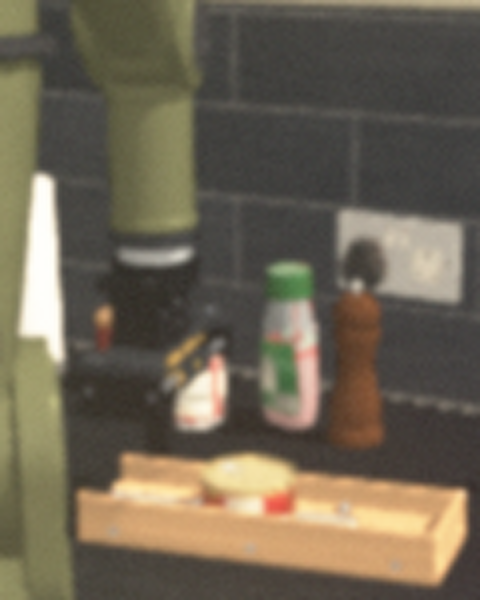

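The crop shows the closed fingertips at pixel (264,191). The prediction was (266,194), so the calibration holds. Now I'll press down behind the tin.

Call:
jog_arm([
  [1,0,0,0.015,0,0,0],
  [1,0,0,0.015,0,0,0],
  [1,0,0,0.014,0,0,0],
  [1,0,0,0.007,0,0,0],
  [1,0,0,0.004,0,0,0],
  [1,0,0,0,0,0,0],
  [1,0,0,0,0,0,0],
])

```text
time_s: 4.9
tool_pos: [0.4485, 0.1558, 0.1984]
tool_rot: [-180.0, 0.0, 11.5]
force: [-3.4, -0.2, 3.7]
grip_width: 0.0003
```

Call:
jog_arm([
  [1,0,0,0.003,0,0,0],
  [1,0,0,0.0025,0,0,0],
  [1,0,0,0,0,0,0],
  [1,0,0,0,0,0,0],
  [1,0,0,0,0,0,0],
])

```text
time_s: 5.32
tool_pos: [0.4489, 0.1557, 0.1934]
tool_rot: [-179.9, -0.1, 11.5]
force: [-2.9, 0.5, 5.7]
grip_width: 0.0005
```

Call:
jog_arm([
  [1,-0.002,0,0.001,0,0,0],
  [1,-0.002,0,0.001,0,0,0],
  [1,0,0,0,0,0,0],
  [1,0,0,0,0,0,0],
  [1,0,0,0,0,0,0],
])

```text
time_s: 5.73
tool_pos: [0.4473, 0.1553, 0.1929]
tool_rot: [-179.9, -0.5, 11.5]
force: [2.7, 0.2, 6.4]
grip_width: 0.0003
```

Call:
jog_arm([
  [1,0.0015,0.003,0.0015,0,0,0],
  [1,0,0.006,0,0,0,0],
  [1,0,0.006,0,0,0,0],
  [1,0,0.006,0,0,0,0],
  [1,0,0.006,0,0,0,0],
  [1,0,0.006,0,0,0,0],
  [1,0,0.006,0,0,0,0],
  [1,0,0.006,0,0,0,0],
])

```text
time_s: 6.4
tool_pos: [0.4566, 0.1127, 0.191]
tool_rot: [-179.8, -0.3, 11.5]
force: [-1.4, 6.7, 6.9]
grip_width: 0.0005
```

Call:
jog_arm([
  [1,0,0.006,0,0,0,0],
  [1,0,0.006,0,0,0,0],
  [1,0,0.006,0,0,0,0],
  [1,0,0.006,0,0,0,0],
  [1,0,0.006,0,0,0,0],
  [1,0,0.006,0,0,0,0],
  [1,0,0.006,0,0,0,0],
  [1,0,0.006,0,0,0,0],
  [1,0,0.006,0,0,0,0],
  [1,0,0.006,0,0,0,0],
  [1,0,0.006,0,0,0,0],
  [1,0,0.003,0,0,0,0],
])

```text
time_s: 7.4
tool_pos: [0.4704, 0.0445, 0.1909]
tool_rot: [-179.8, -0.3, 11.5]
force: [-1.3, 6.5, 7.9]
grip_width: 0.0005
```

Call:
jog_arm([
  [1,0,0.005,0,0,0,0],
  [1,0,0.005,0,0,0,0],
  [1,0,0.005,0,0,0,0],
  [1,0,0.005,0,0,0,0],
  [1,0,0.005,0,0,0,0],
  [1,0,0.005,0,0,0,0],
  [1,0,0.003,0,0,0,0],
  [1,0,0.002,0,0,0,0],
  [1,0,0,0,0,0,0],
])

```text
time_s: 8.15
tool_pos: [0.4774, 0.0103, 0.1909]
tool_rot: [-179.9, -0.3, 11.5]
force: [-0.2, 4.6, 8.3]
grip_width: 0.0008
```

```bash
python3 - <<'E'
from h import *
b,e=shot("scene"); a,d=shot("top")
A=cv2.resize(a[130:220,210:350,::-1],None,fx=5,fy=5,interpolation=cv2.INTER_CUBIC)
B=cv2.resize(b[150:240,230:370,::-1],None,fx=5,fy=5,interpolation=cv2.INTER_CUBIC)
cv2.imwrite("pics/c5.png",cv2.resize(np.vstack([A,B]),(466,600)))
for n,im,dd in(("top",a,d),("scene",b,e)):
  for t in outline_of(n,"tin")[:5]:
    pp=t['pixels']; T=by_depth(n,pp,dd); g=at_z(n,np.argwhere(pp),.061)
    c,r=cv2.minEnclosingCircle((g[:,:2]*1000).astype(np.float32)); print(n,round(t['conf'],2),im[pp].mean(0).round(),T.mean(0).round(3),np.round(c,1),round(r,1))
E
```

```text
top 0.98 [224.  16.   6.] [ 0.463 -0.236  0.035] [ 459.7 -230. ] 45.8
top 0.93 [229.   7.   3.] [0.453 0.553 0.033] [451.4 540.3] 48.6
top 0.85 [ 32. 102. 206.] [ 0.26  -0.352  0.034] [ 259.6 -343.4] 47.9
top 0.6 [ 33. 101. 203.] [ 0.348 -0.277  0.033] [ 348.4 -268.6] 47.1
top 0.54 [229. 205. 133.] [ 0.486 -0.072  0.057] [485.9 -68.4] 28.7
scene 0.92 [ 71. 105. 193.] [ 0.334 -0.284  0.029] [ 272.3 -310.6] 76.1
scene 0.73 [228. 189. 140.] [ 0.478 -0.051  0.053] [463.2 -64.1] 68.1
scene 0.65 [220.  65.  67.] [ 0.453 -0.245  0.031] [ 390.  -266.9] 67.5
scene 0.62 [192.  65.  56.] [0.42  0.567 0.025] [350.1 489.9] 73.1
```

View pics/c5.png

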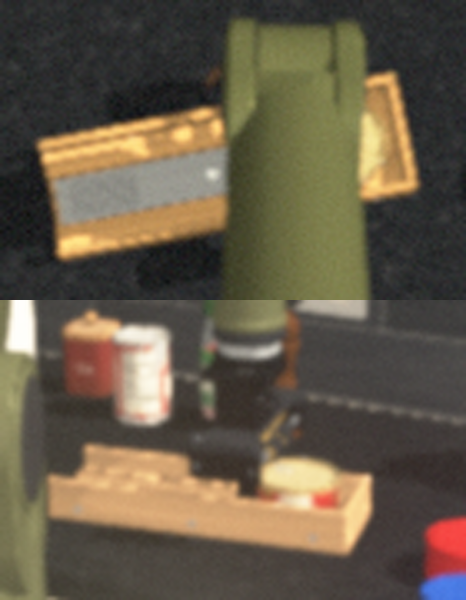

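Call:
jog_arm([
  [1,0,0.0025,0,0,0,0],
  [1,0,0.0025,0,0,0,0],
  [1,0,0,0,0,0,0],
  [1,0,0,0,0,0,0],
])

```text
time_s: 8.68
tool_pos: [0.4784, 0.0055, 0.1909]
tool_rot: [-179.9, -0.3, 11.5]
force: [-1.5, 5.0, 6.9]
grip_width: 0.0004
```

Call:
jog_arm([
  [1,0,-0.004,0,0,0,0],
  [1,0,-0.006,0,0,0,0],
  [1,0,-0.006,0,0,0,0],
  [1,0,0,-0.006,0,0,0],
  [1,0,0,-0.008,0,0,0],
  [1,0,0,-0.02,0,0,0],
  [1,0,0,-0.03,0,0,0],
  [1,0,0,-0.03,0,0,0],
  [1,0,-0.03,-0.01,0,0,0],
  [1,0,-0.035,0,0,0,0],
  [1,0,-0.035,0,0,0,0],
  [1,0,-0.035,0,0,0,0],
])

```text
time_s: 9.68
tool_pos: [0.446, 0.1528, 0.2938]
tool_rot: [-179.9, -0.1, 11.4]
force: [0.7, 0.5, -0.6]
grip_width: 0.0004
```

```bash
python3 - <<'E'
from h import *
b,e=shot("scene"); a,d=shot("top")
A=cv2.resize(a[130:220,210:350,::-1],None,fx=5,fy=5,interpolation=cv2.INTER_CUBIC)
B=cv2.resize(b[150:240,230:370,::-1],None,fx=5,fy=5,interpolation=cv2.INTER_CUBIC)
cv2.imwrite("pics/c6.png",cv2.resize(np.vstack([A,B]),(466,600)))
for t in outline_of("top","tin")[:6]:
    pp=t['pixels']; g=at_z("top",np.argwhere(pp),.061)
    if im.any() if False else a[pp].mean(0)[1]>150:
        m=(g.min(0)+g.max(0))/2-[.469,.056,0]; print(g.mean(0).round(4),"rack xy",m@[.199,-.98,0],m@[.98,.199,0])
for t in ("beans","cup","shaker"): print(t,[o['box'] for o in outline_of("top",t)][:2])
s=status.get_obs(); print(s['tool_pos'],s['force'])
E
```

```text
[ 0.4888 -0.0446  0.061 ] rack xy 0.10279150398086506 0.0008034922043724281
beans [[139.1, 191.1, 172.6, 217.1]]
cup [[417.8, 161.2, 442.8, 187.2]]
shaker [[422.3, 205.2, 442.0, 222.6], [250.0, 151.0, 336.3, 200.8]]
[0.44687376 0.15056704 0.29287482] [-0.49957245 -1.10703925 -0.23186294]
```

View pics/c6.png

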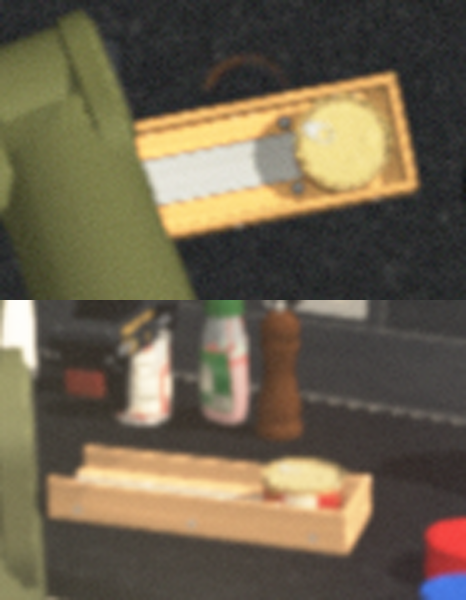

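The tin sits in the bay at rack x ≈ 103 mm, y ≈ 1 mm, and both pins show behind it at (285,122) and (297,187). I'll check the plate height by depth, then hand in.

```bash
python3 - <<'E'
from h import *
a,d=shot("top"); rc=np.argwhere(d>0); e,v=ray("top",rc); P=e+v*d[rc[:,0],rc[:,1]][:,None]
q=P-[.469,.056,0]; x=q@[.199,-.98,0]; y=q@[.98,.199,0]
for n,k in(("plate",(abs(y)<.015)&(x>-.03)&(x<.045)),("rails",(abs(abs(y)-.034)<.006)&(x>-.03)&(x<.045)),("tin",(abs(y)<.025)&(abs(x-.103)<.025)),("worktop",(y<-.08)&(y>-.12)&(x>-.0)&(x<.1))): print(n,k.sum(),np.median(P[k,2]).round(4))
E
```

```text
plate 241 0.0195
rails 188 0.0205
tin 274 0.057
worktop 412 -0.0006
```

The plate reads 19.5 mm, so it is up, and the rails read 20.5 mm.

```bash
python3 -c "
from cell import env; print(env.sign_off())"
```

```text
the job is handed in; nothing more can be done
None
```

The tin is stowed in the bay with the plate up and both pins standing behind it, and I have handed the job in. Sign-off reports no verdict.

**What I did:** I pressed the plate down about 11 mm with the closed fingertips behind the tin. Keeping it down, I pushed the tin over the pins, backed off along the channel and lifted clear. The whole run took about 10 s of the 40 s allowed.

**Last checks:**

| Check | Measured | Wanted |
|---|---|---|
| Tin along the channel (rack x) | about 103 mm | 104.5 ± 13 mm |
| Tin across the channel (rack y) | about 1 mm | within 8 mm |
| Plate top above the worktop | 19.5 mm | 20 mm when up |
| Bystanders | detection boxes unchanged to within about 2 px | undisturbed |
| Force on the hand | at noise level | hand clear |

**Disagreements:**
- The trained networks' points for the gate and bay differed from my fitted rack position by up to about 1 cm. I relied on the fit, which matched the pins in the images.
- The tin's top read 57 mm by depth, 4 mm under its nominal 61 mm. It read the same before the push, so I took this as depth bias and not as the tin sitting low.

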